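Set the laser's cooling valve by the turn, past its play

ROBOT

A 6-joint arm with a two-finger parallel gripper is mounted at the origin on the work surface. World frame = base frame: x ahead of the robot, y to its left, z up, the work surface at z = 0. Lengths are in m, angles in rad, forces in N, time in s.
With the tool pointing down it reaches from about 0.275 to 0.825 m from the base axis. Payload 4.9 kg.
Tool frame: the origin (TCP) lies midway between the tips of the shut fingers; the grasp point (between the pads) lies 19 mm behind it (grip_point_offset is the distance from the TCP to the grasp point, in m); z points along the fingers, y is the line along which they close (so a half turn about z gives the same grasp; the last joint's range is limited). The gripper opens to 85 mm and grips with 20 to 120 N. Pads are 22 mm wide; open, the fingers measure 114 mm over their backs; the gripper's body (76 mm by 85 mm) begins 54 mm behind the grasp point. The pads swing forward as they close: fully open they stand 13 mm farther back than shut.
Start: joints at [-1.376, 0.326, -0.193, 1.052, 0, 1.437], TCP at [0.178, -0.521, 0.231] pointing down, gripper open.
Joint ranges: [-2.65, 2.65], [-0.97, 1.79], [-1.3, 1.35], [-1.93, 2.1], [-1.47, 1.37], [-3.14, 3.14]. Speed limits (rad/s): [2.57, 2.57, 3.14, 3.14, 3.14, 3.14].

INTERFACE

Orientations are given as a rotation vector (axis times angle).
In Python, from cell import * gives the robot as it stands. Calls block until the motion is done:
- movep(position, orientation): joint-space move of the TCP to a pose.
- move_l(position, velocity=0.15, rot=None, until_force=None): straight line of the TCP; rot=None keeps the orientation; velocity is the mean speed in m/s. With until_force (N) it stops when the force on the tool has changed by that much, and returns True; else False.
- set_joints(angles): joint-space move.
- let_go() and grab(newtons=None): open the fingers fully, or close them until they stop; newtons is the grip in N (None keeps the last).
- sleep(seconds).
- ik(position, orientation): joint angles nearest the present ones, or None.
- get_state(): the state.
- grab_frame(name): name is "scene" or "top"; returns a dict with "img" (420x560x3 uint8, red, green, blue), "fx", "fy", "cx", "cy" (pixels), "cam_to_world" (4x4, takes a point from camera to world coordinates). Camera axes: x right, y down, z forward; pixel columns grow to the right and rows downward; lengths in m; the calibration is good to about 2 mm. A picture is of the moment at which its call begins. There is no depth.
A pose or a line that the arm cannot do raises MotionError and nothing moves.
- sign_off(): hands the job in; it is judged then, once.
Trained networks look in the newest picture that a camera, given by its name, has taken for a name from the list of things; names that differ only in an ending like _2 or _b are one class to them, and where a whole thing is asked for, a point or a joint stands for the part that bears it (a point fixed in the world has none). Each returns a list of dicts, best first, with "score" (0 to 1); they miss things now and then, are a little off and sometimes report something else, mostly with a low value. They report only what shows in the picture. A call takes as long as a camera call.
- spot_in(camera, name): "centre" ([column, row] in pixels, amid what is visible of it).
- silhouettes(camera, name): "mask" (420x560 bool, what is visible of it) and "centre" ([column, row] in pixels, amid what is visible of it).
- tip_of(camera, name): "centre" ([column, row] in pixels: a listed point, or the origin of a listed thing).
The state is a dict: "clock": time; "q": joint angles; "joint_velocities": joint speeds; "tau": joint torques, N m; "position": TCP position; "eef_rot": TCP orientation; "contact_force": force on the tool from outside, world axes, zero at the start; "wrist_torque": the same for the moment, N m; "finger_gap": opening from 0.0 (shut) to 1.0 (fully open); "grasp_force": force on a finger pad.
Only numpy, scipy, OpenCV 4.12 (cv2) and the standard library are available. Lean on these libraries where they do the work, as an engineer would, in place of code of your own. Each camera call takes 0.05 s, during which the arm holds its last target. There are 200 camera calls.

TASK

Put the laser's cooling water back on: turning its handwheel with no more force than it needs, open the shut gate valve by half a turn and no further, counted from where you feel the wheel's play end and the stem begin to move. Only then shut the bypass: without gripping its lever, push it gently round with closed fingers until it rests on its stop, crosswise to the pipe, and do not force it there. Leave everything else on the counter and the unit where it is.

Things in the scene. Friction and masses are not known exactly. Their poses are not given: they have to be found in the camera images.
- wheel (a point): centre of the gate valve's black handwheel: level, 132 mm over all, round rim 12 mm thick, hub 24 mm, three spokes 10 mm wide, 8 high at mid-thickness of the rim, 120 degrees apart: one along this point's x axis. On the wheel's vertical axis, at mid-thickness, 205 mm above the table; turns with the wheel. Hub nut to 16 mm above. Free under the spokes: 17 mm within 21 mm of the axis, else 39 mm.
- handwheel: the same wheel; origin and axes as wheel. Anticlockwise from above opens. It has up to a quarter turn of play and was left anywhere in it: there it turns almost freely (0.02 Nm); when the play is taken up and the stem moves it resists with 0.3 Nm (9 N on a spoke 33 mm out). Stays where it is left. Clockwise beyond the play the wedge stands hard on its seat.
- wedge (a point): centre of the wedge (shutter) inside the gate valve. It starts shut on its seat, 110 mm above the table, and rises straight up by 1.5 mm for each full turn that really drives the stem, so 0.75 mm for half a turn. Inside the brass body, unseen; its measured place is far too coarse to set the valve by.
- lever: lever of the bypass ball valve; origin on its vertical axis; its -y axis points along it to the tip. Open along the pipe (starts there, up to 14 degrees off), shut crosswise, on a fixed stop. It turns clockwise from above, the tip going from the unit's right end (unit -y) to the unit's front (unit -x). Stiff: 0.22 Nm, 3.5 N at the grip; stays where it is left.
- lever_pivot (a point): on the vertical axis of the bypass lever, at mid-height of its grip, 151 mm above the table, 210 mm to the right of the handwheel's axis along the pipe
- lever_grip (a point): middle of the lever's black sleeve, 65 mm out from the pivot, 151 mm above the table. Sleeve 14 mm wide, 14 mm high, 54 mm long (36 to 90 mm out from the pivot). The pipe's top lies 26 mm under this point, the valve's hexagon end (to 34 mm out) and the elbow (from 90 mm out) 20 mm; beside the pipe it is free down to the deck, 91 mm under this point.
- unit: cooling-water unit: low white steel box 240 x 480 mm, deck 60 mm high, fixed; origin under its centre, x to its back, y to its left along the pipe. Along y over the deck's middle runs a 29 mm steel pipe (axis 110 mm above the table) with the dark steel gate valve at y +125 mm, a dial gauge (51 mm, top at 157 mm) at y +18 mm and the brass ball valve at y -85 mm.
- tip_a: bystander, to be left where it is: blue laser tip, 27 mm wide, 70 mm tall, standing on the deck behind the pipe; origin at its underside
- tip_b: bystander, to be left where it is: brass laser tip, 27 mm wide, 70 mm tall, standing on the deck behind the pipe; origin at its underside
- tip_c: bystander, to be left where it is: black laser tip, 27 mm wide, 70 mm tall, standing on the counter; origin at its underside
- cream: bystander, to be left where it is: white cream tube standing on its cap, 38 mm wide, 125 mm tall; origin at its underside
- card_box: bystander, to be left where it is: open card box, 70 x 100 x 55 mm; origin at its underside
- marker: bystander, to be left where it is: marker pen lying, 120 mm; origin at its underside
- wrench: bystander, to be left where it is: steel wrench, 160 mm long, lying on the deck in front of the pipe; origin at its underside
- goggles: bystander, to be left where it is: safety goggles with amber lenses, 140 mm wide, 47 mm tall; origin at its underside

How it is judged:
On the way, in this order (a step that is already met when the one before it is completed fails the run):
1. the gate valve's wedge has been lifted by half a turn of the stem (0.70 to 0.80 mm) (distance of wedge from where it was at the start of the episode between 0.0007 and 0.0008 m), for 0.2 s.
2. the bypass lever stands crosswise, on its stop (angle between the y axis of lever and the x axis of unit, either way round below 0.07 rad), for 0.2 s.
At the end, for the whole second after the job is handed in: the wedge is lifted by half a turn of driven stem, within 12 degrees either way (0.70 to 0.80 mm), and the bypass lever is within 4 degrees of its stop, crosswise to the pipe (all of step 1 and angle between the y axis of lever and the x axis of unit, either way round below 0.07 rad); the robot touches nothing.
It fails at once if the bypass is shut more than two thirds while the gate valve is not yet open (the pump would have no way out) (angle between the y axis of lever and the x axis of unit, either way round below 0.52 rad and distance of wedge from where it was at the start of the episode below 0.00065 m).
It fails at once if the handwheel is squeezed or pushed with more than 130 N in all (contact force between anything else and handwheel above 130 N).
It fails at once if the gate valve is opened by more than 0.6 of a turn (wedge lifted over 0.90 mm) (distance of wedge from where it was at the start of the episode above 0.0009 m).
It fails at once if the bypass lever is gripped or forced: more than 35 N on it in all (contact force between anything else and lever above 35 N).
It fails at once if one of the bystanders is moved by more than 25 mm (distance of any of tip_a, tip_b, tip_c, cream, card_box, marker, wrench, goggles from where it was at the start of the episode above 0.025 m).
It also fails if it takes over 72 s, if anything falls off the work surface, if the arm or the gripper's body presses on something with over 40 N, if the wrist force passes 120 N, or if a joint passes its speed limit or range.

## Working session

There is one attempt and no reset: what is moved stays moved. The work goes in short steps, each a Python script; the robot and the scene stay as the last script left them, time stands still between calls to the robot, and variables do not carry over. Pictures are saved under pics/ and viewed, at most 10 in all, crops included, and the job is handed in when it is done.

```bash
mkdir -p pics; ls; cat > h.py <<'E'
from cell import *
import numpy as np, cv2
def ray(f,px):
    T=np.array(f["cam_to_world"]);d=T[:3,:3]@[(px[0]-f["cx"])/f["fx"],(px[1]-f["cy"])/f["fy"],1]
    return T[:3,3],d
def at_z(f,px,z):
    o,d=ray(f,px);return o+d*(z-o[2])/d[2]
def proj(f,p):
    T=np.linalg.inv(np.array(f["cam_to_world"]));c=T[:3,:3]@p+T[:3,3]
    return np.array([f["cx"]+f["fx"]*c[0]/c[2],f["cy"]+f["fy"]*c[1]/c[2]])
E
python3 - <<'E'
from h import *
Z=dict(wheel=.205,handwheel=.205,lever_pivot=.151,lever_grip=.151,lever=.151,unit=0,tip_a=.06,tip_c=0,cream=0,goggles=0,wrench=.06)
for c in("scene","top"):
    f=grab_frame(c);cv2.imwrite(f"pics/{c}0.png",f["img"][:,:,::-1])
    print(c,np.array(f["cam_to_world"])[:3,3].round(3))
    for n,z in Z.items():
        for r in tip_of(c,n)[:3]: print(n,np.round(r["centre"],1),round(r["score"],2),at_z(f,r["centre"],z).round(4))
s=get_state();print(s)
E
```

```text
pics
scene [1.333 0.66  1.059]
wheel [311.5 212.8] 0.74 [0.5806 0.0799 0.205 ]
handwheel [311.7 208.6] 0.95 [0.5675 0.0699 0.205 ]
lever_pivot [241.7 241.3] 0.75 [ 0.7379 -0.0222  0.151 ]
lever_pivot [248.3 198.8] 0.48 [ 0.606  -0.1292  0.151 ]
lever_grip [229.8 187.8] 0.59 [ 0.6066 -0.2046  0.151 ]
lever_grip [176.8 214.5] 0.41 [ 0.783 -0.229  0.151]
lever [251.7 197.9] 0.65 [ 0.5968 -0.1247  0.151 ]
unit [276.6 248.8] 0.73 [ 0.5923 -0.0356  0.    ]
tip_a [433.5 316. ] 0.65 [0.5475 0.4472 0.06  ]
tip_a [244.5 242.5] 0.64 [ 0.6763 -0.0812  0.06  ]
tip_a [258.4 253.5] 0.61 [ 0.681  -0.0219  0.06  ]
tip_c [433.5 316. ] 0.65 [0.5003 0.4344 0.    ]
tip_c [244.5 242.5] 0.64 [ 0.6368 -0.1257  0.    ]
tip_c [258.4 253.5] 0.61 [ 0.6418 -0.0629  0.    ]
cream [189.2 194.6] 0.87 [ 0.6007 -0.4239  0.    ]
goggles [177.2 217.2] 0.64 [ 0.6988 -0.3659  0.    ]
goggles [258.8 254.2] 0.38 [ 0.6431 -0.0601  0.    ]
wrench [310.9 223. ] 0.63 [0.4889 0.0088 0.06  ]
top [ 0.358 -0.013  1.124]
wheel [240.8 188.8] 0.72 [0.5741 0.0718 0.205 ]
handwheel [240.5 189.2] 0.73 [0.5732 0.0725 0.205 ]
lever_pivot 
[... 748 characters left out ...]
475  0.06  ]
{'clock': 1.2, 'q': array([-1.37620940e+00,  3.26193400e-01, -1.92602975e-01,  1.05197285e+00,
       -1.43368192e-05,  1.43661236e+00]), 'joint_velocities': array([-0.0003096 , -0.00010646, -0.00051926,  0.00036096, -0.00145354,
       -0.00090243]), 'tau': array([ 4.00147692e-04, -4.43335068e+01,  2.62759495e+01,  1.13410773e-03,
       -1.93089186e-04, -7.74330466e-07]), 'position': array([ 0.17760419, -0.52056303,  0.2312833 ]), 'eef_rot': array([ 3.09921404e+00,  5.14104869e-01, -2.12241327e-05]), 'contact_force': array([0.48966968, 0.66842918, 1.04188614]), 'wrist_torque': array([ 0.01006256, -0.0287275 , -0.03278244]), 'grasp_force': 0.0, 'finger_gap': 1.0025470660926563}
```

```bash
python3 - <<'E'
import cv2,numpy as np
a=cv2.imread("pics/top0.png");s=cv2.imread("pics/scene0.png")
cv2.imwrite("pics/topc.png",cv2.resize(a[120:270,200:400],None,fx=4,fy=4,interpolation=cv2.INTER_CUBIC))
cv2.imwrite("pics/scc.png",cv2.resize(s[150:300,170:370],None,fx=4,fy=4,interpolation=cv2.INTER_CUBIC))
E
```

```text
(no output)
```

View pics/topc.png

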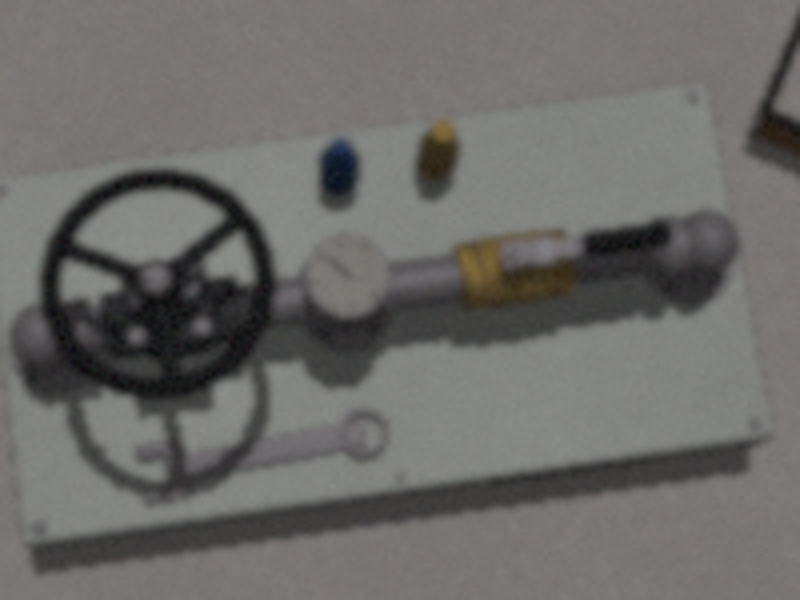

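View pics/scc.png

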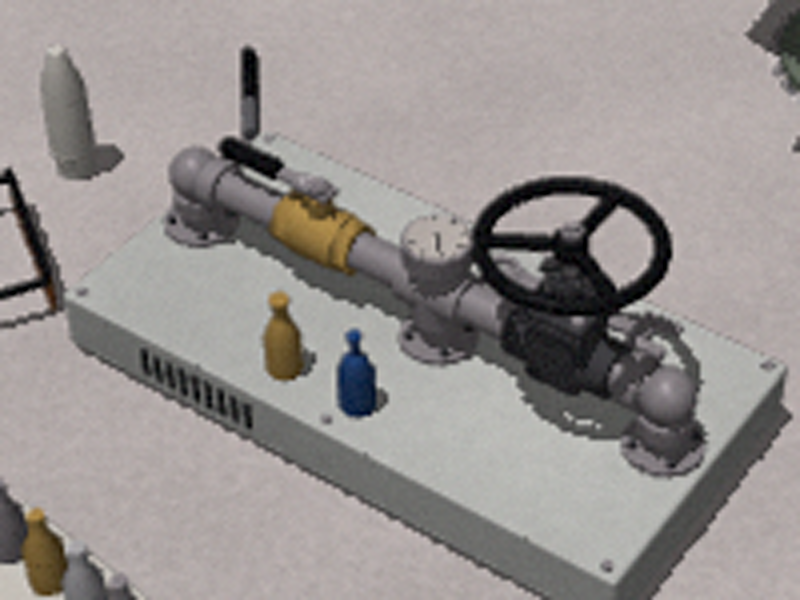

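```bash
python3 - <<'E'
from h import *
for c in("scene","top"):
    f=grab_frame(c)
    m=silhouettes(c,"handwheel")[0]["mask"].astype(np.uint8)
    h=cv2.convexHull(np.argwhere(m)[:,::-1].astype(np.int32))[:,0]
    P=np.array([at_z(f,p,.205)[:2] for p in h.astype(float)]);P=P.astype(np.float32)
    (e,ax,an)=cv2.fitEllipse((P*1000)); print(c,"wheel",np.round(e,1),np.round(ax,1))
    C=np.array(e)/1000
    # rectify wheel plane: brightness vs angle; mask fraction
    g=f["img"].mean(2).astype(np.float32); th=np.radians(np.arange(0,360,3));pr=[]
    for t in th:
        v=[cv2.remap(g,*[np.float32([[q]]) for q in proj(f,np.array([*(C+r*np.array([np.cos(t),np.sin(t)])),.205]))],cv2.INTER_LINEAR)[0,0] for r in np.arange(.034,.050,.002)]
        pr.append(np.mean(v))
    pr=np.array(pr); sc=[np.sum([pr[(k+40*j)%120] for j in range(3)]) for k in range(40)]
    k=np.argsort(sc)[:4]; print("spoke ang",k*3,np.array(sc)[k].round(),np.mean(sc))
    for r in silhouettes(c,"lever")[:2]:
        m=np.argwhere(r["mask"])[:,::-1].astype(float); P=np.array([at_z(f,p,.151)[:2] for p in m])
        d=np.linalg.svd(P-P.mean(0),full_matrices=False)[2][0]; u=(P-P.mean(0))@d
        print("lever",round(r["score"],2),len(P),P.mean(0).round(4),d.round(3),(P.mean(0)+d*u.min()).round(3),(P.mean(0)+d*u.max()).round(3))
    if c=="top":
        cr=lambda x,y:(x/4+200-.4,y/4+120-.4)
        for n,a,b,z in(("front",(35,543),(770,438),.06),("right",(705,90),(772,435),.06),("pipe",(290,298),(450,278),.12)):
            A,B=at_z(f,cr(*a),z),at_z(f,cr(*b),z);print(n,A.round(3),B.round(3),np.degrees(np.arctan2(*(B-A)[1::-1])).round(1),np.linalg.norm(B-A).round(3))
        print("gauge",at_z(f,cr(348,275),.157).round(4))
E
```

```text
scene wheel [572.   75.1] [130.1 138.2]
spoke ang [69 66 63 72] [55. 58. 69. 69.] 380.1626
lever 0.55 168 [ 0.6023 -0.1721] [-0.109  0.994] [ 0.608 -0.225] [ 0.597 -0.121]Traceback (most recent call last):
  File "<stdin>", line 4, in <module>
IndexError: list index out of range
```

```bash
python3 - <<'E'
from h import *
c="top"
for i in range(4):
    f=grab_frame(c)
    s=silhouettes(c,"handwheel")
    if s and s[0]["mask"].sum()>300:
        h=cv2.convexHull(np.argwhere(s[0]["mask"])[:,::-1].astype(np.int32))[:,0]
        P=np.array([at_z(f,p,.205)[:2] for p in h.astype(float)]).astype(np.float32)
        e,ax,an=cv2.fitEllipse(P*1000); print("wheel",s[0]["score"],np.round(e,1),np.round(ax,1));break
C=np.array([.573,.0735])
g=f["img"].mean(2).astype(np.float32); pr=[]
for t in np.radians(np.arange(0,360,3)):
    pr.append(np.mean([cv2.getRectSubPix(g,(1,1),tuple(map(float,proj(f,np.array([*(C+r*np.array([np.cos(t),np.sin(t)])),.205])))))[0,0] for r in np.arange(.034,.050,.002)]))
sc=np.array([pr[k]+pr[k+40]+pr[k+80] for k in range(40)]);k=np.argsort(sc)[:4];print("spokes",k*3,sc[k].round(),sc.mean())
for r in silhouettes(c,"lever")[:2]:
    m=np.argwhere(r["mask"])[:,::-1].astype(float); P=np.array([at_z(f,p,.151)[:2] for p in m])
    d=np.linalg.svd(P-P.mean(0),full_matrices=False)[2][0]; u=(P-P.mean(0))@d
    print("lever",round(r["score"],2),len(P),P.mean(0).round(4),d.round(3),(P.mean(0)+d*u.min()).round(3),(P.mean(0)+d*u.max()).round(3))
cr=lambda x,y:(x/4+200-.4,y/4+120-.4)
for n,a,b,z in(("front",(35,543),(770,438),.06),("right",(705,90),(772,435),.06),("pipe",(290,298),(450,278),.12)):
    A,B=at_z(f,cr(*a),z),at_z(f,cr(*b),z);print(n,A.round(3),B.round(3),np.degrees(np.arctan2(*(B-A)[1::-1])).round(1),np.linalg.norm(B-A).round(3))
print("gauge",at_z(f,cr(348,275),.157).round(4), get_state()["clock"])
# j6 ranges for wheel orbit
from scipy.spatial.transform import Rotation as R
for yaw in range(0,360,45):
    rv=(R.from_euler("z",yaw,degrees=True)*R.from_euler("x",180,degrees=True)).as_rotvec()
    q=ik([.573,.0735,.3],rv); print(yaw,None if q is None else np.round(q,2))
E
```

```text
wheel 0.59 [571.   74.8] [130.7 131.3]
spokes [69 72 66 75] [114. 120. 148. 167.] 256.74356
lever 0.78 232 [ 0.6017 -0.1722] [ 0.133 -0.991] [ 0.595 -0.124] [ 0.608 -0.221]
front [0.44  0.166 0.06 ] [ 0.497 -0.296  0.06 ] -83.0 0.466
right [ 0.727 -0.269  0.06 ] [ 0.498 -0.298  0.06 ] -172.9 0.231
pipe [0.58  0.004 0.12 ] [ 0.59  -0.093  0.12 ] -83.8 0.098
gauge [ 0.5845 -0.0305  0.157 ] 1.6
0 [-0.    0.35  0.01  1.24  0.    3.14]
45 [-0.    0.35  0.01  1.24  0.    2.36]
90 [-0.    0.35  0.01  1.24  0.    1.57]
135 [-0.    0.35  0.01  1.24  0.    0.79]
180 [-0.    0.35  0.01  1.24  0.   -0.  ]
225 [-0.    0.35  0.01  1.24  0.   -0.79]
270 [-0.    0.35  0.01  1.24  0.   -1.57]
315 [-0.    0.35  0.01  1.24  0.   -2.36]
```

```bash
cat >> h.py <<'E'
from scipy.spatial.transform import Rotation as R
C=np.array([.5715,.075]); 
def rot(psi): return (R.from_euler("z",psi,degrees=True)*R.from_euler("x",180,degrees=True)).as_rotvec()
def u(a): return np.array([np.cos(np.radians(a)),np.sin(np.radians(a))])
def peg(phi,z,r=.030,t=-.016): return np.array([*(C+r*u(phi)+t*u(phi+90)),z]), rot(phi+90)
def ang():  # actual peg angle from position and from yaw
    s=get_state();p=s["position"][:2]-C
    a=np.degrees(np.arctan2(p[1],p[0])-np.arctan2(-.016,.030))%360
    x=R.from_rotvec(s["eef_rot"]).as_matrix()[:,0]; b=(np.degrees(np.arctan2(x[1],x[0]))-90)%360
    F=s["contact_force"]; return a,b,F[:2]@u(a),F[:2]@u(a+90),F[2],s["wrist_torque"][2],s["clock"]
E
python3 - <<'E'
from h import *
grab(20)
p,r=peg(280,.30); movep(p,r); print(np.round(ang(),2),get_state()["q"].round(2),get_state()["finger_gap"])
p,r=peg(280,.19); print(move_l(p,.08,until_force=6)); print(np.round(ang(),2),get_state()["position"])
f=grab_frame("scene");cv2.imwrite("pics/s1.png",cv2.resize(f["img"][120:270,220:420,::-1],None,fx=4,fy=4))
E
```

```text
[280.47 279.93   0.98   0.55   0.33   0.     4.8 ] [-0.06  0.32 -0.03  1.22 -0.    2.91] -0.0015388459593797088
False
[ 2.8065e+02  2.8000e+02  2.8000e-01 -3.8000e-01 -3.5000e-01  0.0000e+00
  6.3200e+00] [0.56135279 0.04266814 0.1905761 ]
```

View pics/s1.png

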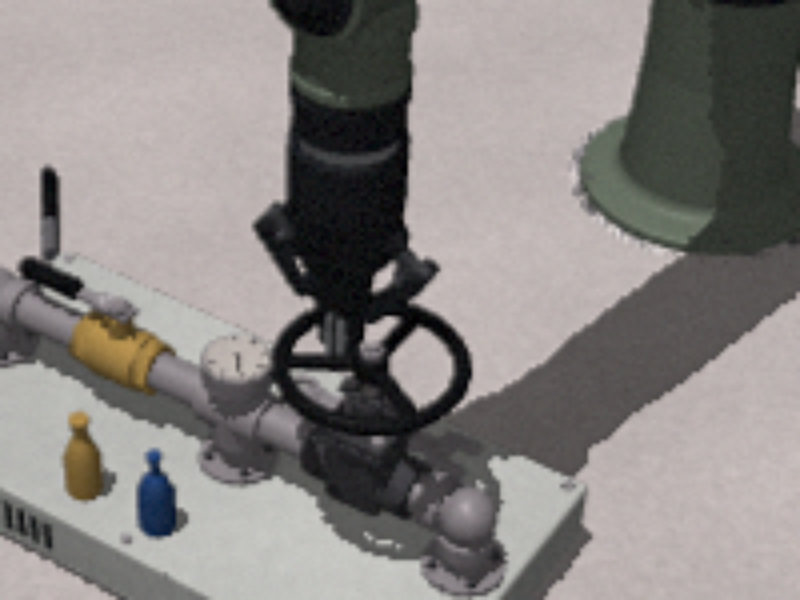

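The closed fingers are inside the sector behind the spoke near (330,360) in the crop, clear of hub and rim. Now I feel for the end of the play.

```bash
python3 - <<'E'
from h import *
phi=280
while phi<412:
    phi+=5; p,r=peg(phi,.19)
    hit=move_l(p,.03,rot=r,until_force=4.5)
    a=ang(); print(phi,hit,np.round(a,2))
    if hit or a[-1]>35: break
E
```

```text
285 False [ 2.8545e+02  2.8488e+02 -1.2000e-01 -6.0000e-02  1.1000e-01  3.0000e-02
  6.6200e+00]
290 False [ 2.8999e+02  2.8981e+02 -5.9000e-01 -2.3000e-01  4.2000e-01 -3.0000e-02
  6.8800e+00]
295 False [ 2.9476e+02  2.9478e+02 -4.1000e-01  1.1000e-01 -1.1000e-01 -1.0000e-02
  7.1200e+00]
300 False [ 2.9975e+02  2.9977e+02 -4.0000e-02 -2.7000e-01  5.2000e-01 -4.0000e-02
  7.3800e+00]
305 False [ 3.0475e+02  3.0476e+02  5.4000e-01  5.0000e-02 -4.0000e-02  1.0000e-02
  7.6200e+00]
310 False [ 3.0979e+02  3.0976e+02  2.6000e-01 -9.0000e-01  1.0600e+00  2.0000e-02
  7.8800e+00]
315 False [ 3.1479e+02  3.1476e+02  7.0000e-01 -1.1000e+00  5.3000e-01  2.0000e-02
  8.1200e+00]
320 False [ 3.1984e+02  3.1976e+02 -1.1000e-01  3.8000e-01  7.5000e-01  5.0000e-02
  8.3800e+00]
325 False [ 3.2486e+02  3.2476e+02  3.0000e-02 -2.7000e-01  3.8000e-01 -4.0000e-02
  8.6200e+00]
330 False [ 3.2988e+02  3.2976e+02 -2.5000e-01 -8.3000e-01  1.8000e-01  3.0000e-02
  8.8800e+00]
335 False [ 3.3487e+02  3.3476e+02  5.0000e-02  5.4000e-01 -4.5000e-01 -1.0000e-02
  9.1200e+00]
340 False [ 3.3957e+02  3.3976e+0
[... 417 characters left out ...]
0000e-02 -2.0000e-02
  1.0380e+01]
365 False [ 1.53  4.71 -0.96 -5.37 -0.31 -0.03 10.62]
370 False [ 6.49  9.7  -1.46 -6.32 -1.52 -0.04 10.88]
375 False [11.47 14.7  -0.63 -4.83 -1.21  0.   11.12]
380 False [16.46 19.7  -0.17 -5.72 -1.13 -0.05 11.38]
385 False [21.45 24.7  -0.08 -5.79 -1.64 -0.04 11.62]
390 False [26.41 29.7  -0.69 -5.14 -2.04  0.04 11.88]
395 False [31.45 34.71  0.65 -5.37 -2.43 -0.   12.12]
400 False [36.47 39.71 -0.74 -6.24 -2.51 -0.   12.38]
405 False [ 4.147e+01  4.472e+01  1.110e+00 -5.520e+00 -2.630e+00  2.000e-02
  1.262e+01]
410 False [46.53 49.72  1.3  -5.59 -3.47 -0.07 12.88]
415 False [ 5.153e+01  5.473e+01  1.140e+00 -5.990e+00 -3.710e+00 -2.000e-02
  1.312e+01]
```

```bash
python3 - <<'E'
from h import *
for phi in [*range(425,520,10),519,523.5]:
    p,r=peg(phi,.19); hit=move_l(p,.03,rot=r,until_force=12)
    a=ang()
    if phi%20<10 or hit or phi>515: print(phi,hit,np.round(a,2))
    if hit: break
print(get_state()["q"].round(2))
p,r=peg(phi-15,.19); move_l(p,.05,rot=r); print(np.round(ang(),2))
p[2]=.30; move_l(p,.12)
f=grab_frame("scene");cv2.imwrite("pics/s2.png",cv2.resize(f["img"][120:270,220:420,::-1],None,fx=4,fy=4))
g=f["img"].mean(2).astype(np.float32); pr=[]
for t in np.radians(np.arange(0,360,3)):
    pr.append(np.mean([cv2.getRectSubPix(g,(1,1),tuple(map(float,proj(f,np.array([*(C+q*np.array([np.cos(t),np.sin(t)])),.205])))))[0,0] for q in np.arange(.034,.050,.002)]))
sc=np.array([pr[k]+pr[k+40]+pr[k+80] for k in range(40)]);k=np.argsort(sc)[:6];print("spokes",k*3,sc[k].round(),sc.mean())
print(get_state()["clock"])
E
```

```text
425 True [ 5.449e+01  6.211e+01  1.000e-02 -1.500e-01  5.000e-01  4.000e-02
  1.335e+01]
[ 0.03  0.46 -0.1   1.   -0.01  0.52]
[ 4.984e+01  5.001e+01 -2.000e-01 -2.900e-01  8.500e-01  3.000e-02
  1.372e+01]
spokes [54 51 57 48 60 45] [ 50.  58.  62.  79. 109. 159.] 404.18503
14.8333
```

View pics/s2.png

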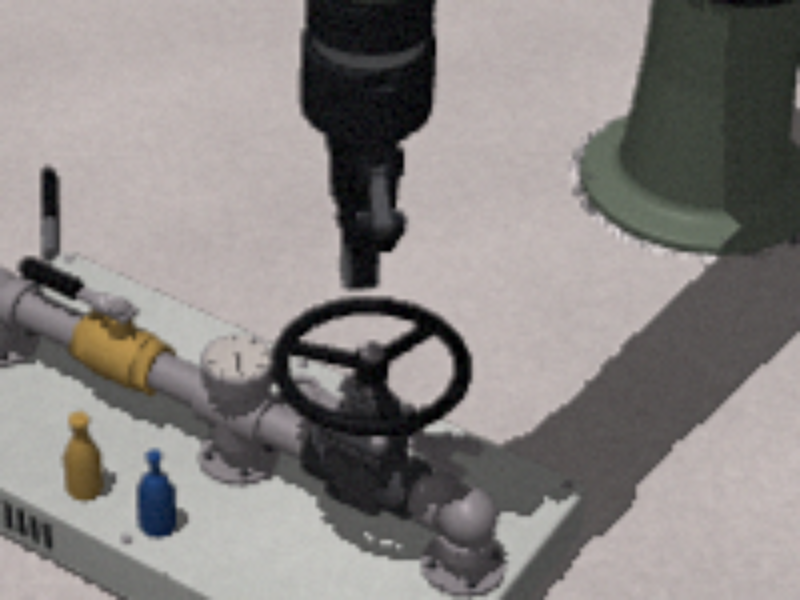

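```bash
python3 - <<'E'
from h import *
p,r=peg(395,.30); move_l(p,.1,rot=r); p,r=peg(395,.19); print(move_l(p,.1,until_force=6),np.round(ang(),1))
phi=395
while phi<445:
    phi+=5; p,r=peg(phi,.19); hit=move_l(p,.03,rot=r,until_force=12)
    a=ang(); print(phi,hit,np.round(a,2),np.linalg.norm(get_state()["position"][:2]-C).round(4),get_state()["position"][2].round(4))
    if hit: break
print(get_state()["q"].round(2))
E
```

```text
False [34.9 35.   0.8 -0.2  0.4 -0.  16.5]
400 False [ 3.994e+01  3.989e+01  1.400e-01  7.000e-02  1.600e-01 -3.000e-02
  1.674e+01] 0.0344 0.1907
405 False [ 4.484e+01  4.482e+01 -9.000e-02 -4.000e-01  3.000e-02  1.000e-01
  1.699e+01] 0.0341 0.1903
410 False [49.79 49.79 -0.09  0.68 -0.58 -0.06 17.24] 0.034 0.1901
415 False [ 5.472e+01  5.477e+01 -2.800e-01 -1.000e+00 -4.500e-01  3.000e-02
  1.749e+01] 0.034 0.19
420 False [ 5.617e+01  5.974e+01 -1.570e+00 -4.900e+00 -1.850e+00 -3.000e-02
  1.774e+01] 0.0347 0.1902
425 False [ 6.074e+01  6.473e+01 -7.100e-01 -6.850e+00 -2.510e+00 -5.000e-02
  1.799e+01] 0.0349 0.1903
430 False [ 6.569e+01  6.974e+01 -5.400e-01 -6.580e+00 -2.650e+00 -5.000e-02
  1.824e+01] 0.0349 0.1904
435 False [ 7.057e+01  7.474e+01  4.300e-01 -6.040e+00 -2.310e+00 -1.000e-02
  1.849e+01] 0.035 0.1905
440 False [ 7.552e+01  7.975e+01  2.000e-02 -5.710e+00 -9.300e-01  1.000e-02
  1.874e+01] 0.035 0.1906
445 False [ 8.042e+01  8.476e+01 -7.000e-02 -6.890e+00 -1.180e+00  2.000e-02
  1.899e+01] 0.035 0.1907
[ 0.05  0.45 -0.12  1.   -0.    0.14]
```

```bash
cat >> h.py <<'E'
def theta():
    s=get_state(); x=R.from_rotvec(s["eef_rot"]).as_matrix()[:2,0]; rad=np.array([x[1],-x[0]])
    c=s["position"][:2]-C+.0145*rad+.011*x
    return np.degrees(np.arctan2(c[1],c[0])+np.arcsin(.005/np.linalg.norm(c)))%360
E
python3 - <<'E'
from h import *
print("now",theta()); phi=445
while theta()<160.3 and phi<527:
    phi+=5 if theta()<155 else 1.5
    p,r=peg(phi,.19); hit=move_l(p,.03 if theta()<150 else .015,rot=r,until_force=12)
    print(phi,hit,round(theta(),2),np.round(ang(),2)[[0,1,2,3,6]])
    if hit: break
E
```

```text
now 81.16480853798635
450 False 86.22 [85.52 89.77 -0.53 -6.32 19.24]
455 False 91.13 [90.4  94.78  0.4  -6.53 19.49]
460 False 96.14 [95.43 99.79  0.79 -6.3  19.74]
465 False 101.2 [100.54 104.8    0.4   -5.82  19.99]
470 False 106.25 [105.63 109.81   0.55  -6.53  20.24]
475 False 111.37 [110.76 114.82   0.24  -6.08  20.49]
480 False 116.37 [115.78 119.83   0.56  -5.99  20.74]
485 False 121.46 [120.89 124.84   1.3   -6.1   20.99]
490 False 126.54 [125.98 129.85   2.27  -6.41  21.24]
495 False 131.62 [131.09 134.85   1.32  -6.18  21.49]
500 False 136.68 [136.12 139.86   0.71  -5.33  21.74]
505 False 141.78 [141.24 144.86   1.44  -5.76  21.99]
510 False 146.83 [146.28 149.87   0.74  -6.3   22.24]
515 False 151.92 [151.37 154.87   1.04  -6.15  22.49]
520 False 156.9 [156.34 159.87   0.82  -6.35  22.84]
521.5 False 157.67 [ 1.5693e+02  1.6138e+02  1.0000e-02 -8.3800e+00  2.3090e+01]
523.0 False 159.27 [158.54 162.88   0.84  -8.41  23.34]
524.5 False 160.76 [160.03 164.38   1.39  -8.25  23.59]
```

```bash
python3 - <<'E'
from h import *
p,r=peg(510,.19); move_l(p,.05,rot=r); p[2]=.30; move_l(p,.15)
for cam in("scene","top"):
    f=grab_frame(cam); g=f["img"].mean(2).astype(np.float32); pr=[]
    for t in np.radians(np.arange(0,360,3)):
        pr.append(np.mean([cv2.getRectSubPix(g,(1,1),tuple(map(float,proj(f,np.array([*(C+q*np.array([np.cos(t),np.sin(t)])),.205])))))[0,0] for q in np.arange(.034,.050,.002)]))
    sc=np.array([pr[k]+pr[k+40]+pr[k+80] for k in range(40)]);k=np.argsort(sc)[:6];print(cam,"spokes",k*3,sc[k].round(),sc.mean())
print(np.round(ang(),1)); f=grab_frame("scene");cv2.imwrite("pics/s3.png",cv2.resize(f["img"][100:290,170:420,::-1],None,fx=3,fy=3))
# lever plan reachability
P=np.array([.597,-.1345])
for yaw in (-83,-130,-180):
    for add in (90,-90): 
        q=ik([*(P+.065*u(yaw)+.02*u(yaw+90)),.139],rot(yaw+add)); print(yaw,add,None if q is None else np.round(q,2))
E
```

```text
scene spokes [39 42 36 45 33 48] [ 51.  59.  68.  82. 121. 148.] 408.1833
top spokes [39 42 36 45 33 48] [ 83.  93. 110. 138. 150. 188.] 247.2096
[ 1.511e+02  1.500e+02  2.000e-01  6.000e-01 -1.000e-01 -0.000e+00
  2.500e+01]
-83 90 [-0.42  0.59 -0.02  0.96  0.    2.6 ]
-83 -90 [-0.42  0.59 -0.02  0.96  0.   -0.54]
-130 90 [-0.45  0.5  -0.18  0.9   0.   -2.9 ]
-130 -90 [-0.45  0.5  -0.18  0.9   0.    0.24]
-180 90 [-0.42  0.41 -0.32  0.84  0.   -1.99]
-180 -90 [-0.42  0.41 -0.32  0.84  0.    1.15]
```

View pics/s3.png

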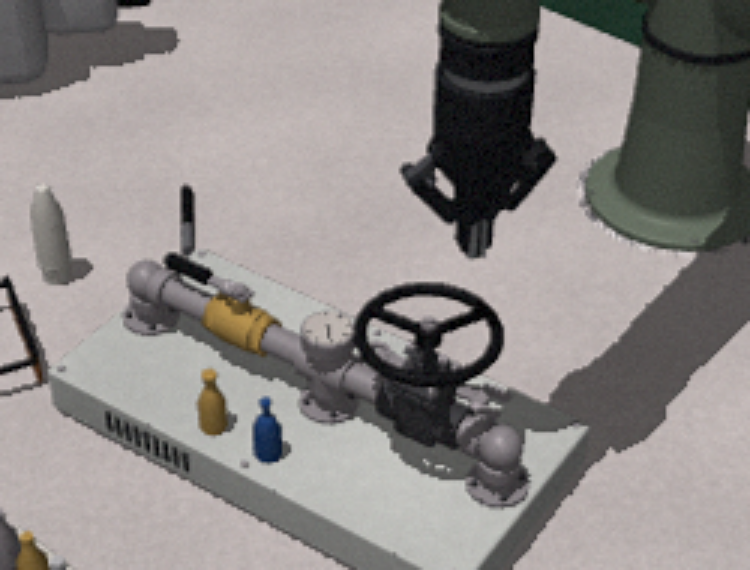

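Wheel spokes read 40° (mod 120) in both cameras, so about 180° of driven turn. The lever is still along the pipe and all bystanders are in place. Now the lever.

```bash
python3 - <<'E'
from h import *
P=np.array([.597,-.1345])
def lp(yaw,z,t=.018): return np.array([*(P+.065*u(yaw)+t*u(yaw+90)),z]),rot(yaw-90)
p,r=lp(-82.5,.30,.034); move_l([.50,.0,.30],.25); movep(p,r)
p,r=lp(-82.5,.138,.034); print(move_l(p,.12,until_force=5),get_state()["position"].round(4))
yaw=-82.5; p,r=lp(yaw,.138,.021); print(move_l(p,.05,until_force=8),get_state()["contact_force"].round(1))
while yaw>-178:
    yaw-=4 if yaw>-165 else 1
    p,r=lp(yaw,.138); hit=move_l(p,.04 if yaw>-165 else .015,rot=r,until_force=9)
    s=get_state(); F=s["contact_force"]; ft=F[:2]@u(yaw+90); d=s["position"][:2]-P
    a=np.degrees(np.arctan2(d[1],d[0])-np.arctan2(.018,.065))
    print(yaw,hit,F.round(1),round(ft,1),round((a+180)%360-180,1),round(s["clock"],1))
    if hit or ft>12 or s["clock"]>60: break
E
```

```text
False [ 0.6398 -0.1947  0.1389]
False [-0.6  0.1 -0.3]
-86.5 False [ 1.  -0.6 -0.5] 0.9 -86.4 28.8
-90.5 False [ 1.6 -0.2  0.7] 1.6 -90.2 29.1
-94.5 False [1.7 0.3 1.3] 1.7 -94.3 29.4
-98.5 False [1.6 0.4 1.1] 1.5 -98.5 29.6
-102.5 False [1.4 0.2 0.3] 1.3 -102.5 29.9
-106.5 False [1.6 0.2 1.6] 1.4 -106.6 30.2
-110.5 False [ 1.3 -1.1  0.1] 1.6 -110.6 30.4
-114.5 False [ 0.1 -1.6  0.5] 0.7 -114.6 30.7
-118.5 False [ 1.  -0.3  0.9] 1.0 -118.6 31.0
-122.5 False [ 0.9 -1.   0.2] 1.3 -122.7 31.2
-126.5 False [ 0.9 -1.4  0.1] 1.6 -126.7 31.5
-130.5 False [ 1.8 -1.7  0.5] 2.4 -130.7 31.8
-134.5 False [ 0.4 -1.5  0.5] 1.3 -134.7 32.0
-138.5 False [ 0.6 -1.4 -0.1] 1.4 -138.7 32.3
-142.5 False [-0.3 -0.6  0.6] 0.3 -142.7 32.6
-146.5 False [-0.3 -0.2 -0. ] 0.0 -146.7 32.8
-150.5 False [ 0.1 -1.7 -0.4] 1.5 -150.7 33.1
-154.5 False [ 0.4 -0.9  0.2] 1.0 -154.7 33.4
-158.5 False [-1.  -2.   0.3] 1.5 -158.7 33.6
-162.5 False [-0.1 -1.5  0.1] 1.4 -162.6 33.9
-166.5 False [-0.5 -4.2 -0. ] 4.0 -166.4 34.4
-167.5 False [-0.2 -2.6  0.4] 2.5 -167.5 34.6
-168.5 False [-1.1 -3.2  0. ] 3.0 -168.6 34.9
-169.5 False [-1.8 -2.8 -0. ] 2.4 -169.6 35.1
-170.5 False [-1.4 -3.1 -0.3] 2.8 -170.6 35.4
-171.5 False [-1.6 -3.3  1.2] 3.1 -171.6 35.6
-172.5 False [-2.  -1.7 -0.3] 1.4 -172.6 35.9
-173.5 False [-1.8 -2.4 -0.3] 2.2 -173.6 36.1
-174.5 False [-1.2 -3.3 -0.4] 3.1 -174.5 36.4
-175.5 False [-1.7 -6.3 -1.7] 6.2 -174.6 36.6
-176.5 False [-1.1 -8.6 -1.8] 8.5 -174.6 36.9
-177.5 False [ -1.  -12.8  -3. ] 12.7 -174.6 37.1
```

The stop was felt clearly at −174.6°. I'll back off and verify.

```bash
python3 - <<'E'
from h import *
P=np.array([.597,-.1345]); yaw=-174.6
p=np.array([*(P+.065*u(yaw)+.032*u(yaw+90)),.138]); move_l(p,.05); p[2]=.30; move_l(p,.15); move_l([.42,-.25,.30],.2)
for c in("scene","top"):
    f=grab_frame(c)
    for r in silhouettes(c,"lever")[:2]:
        m=np.argwhere(r["mask"])[:,::-1].astype(float); Q=np.array([at_z(f,q,.151)[:2] for q in m])
        d=np.linalg.svd(Q-Q.mean(0),full_matrices=False)[2][0]; print(c,round(r["score"],2),len(Q),Q.mean(0).round(3),np.degrees(np.arctan2(d[1],d[0])).round(1))
    cv2.imwrite(f"pics/{c}4.png",cv2.resize(f["img"][110:290,170:420,::-1],None,fx=3,fy=3))
print(get_state()["clock"],get_state()["contact_force"].round(1))
E
```

```text
scene 0.67 113 [ 0.562 -0.137] 8.2
top 0.84 248 [ 0.557 -0.139] -172.7
39.9 [0.2 0.8 0.7]
```

View pics/scene4.png

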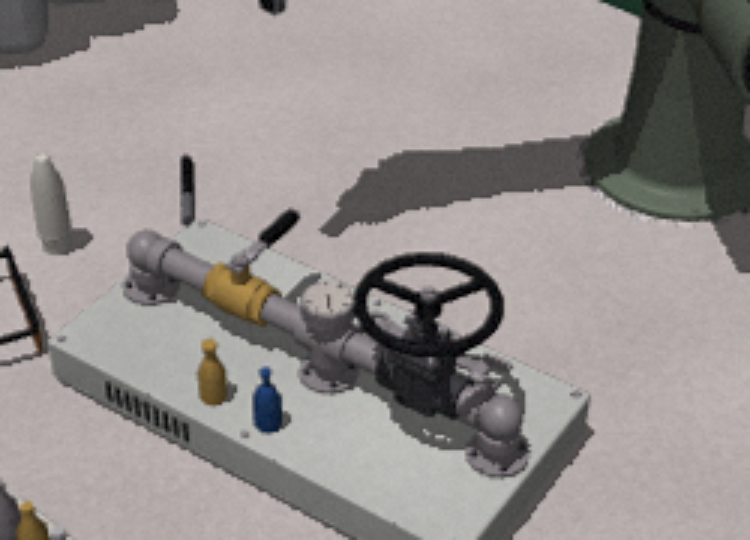

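View pics/top4.png

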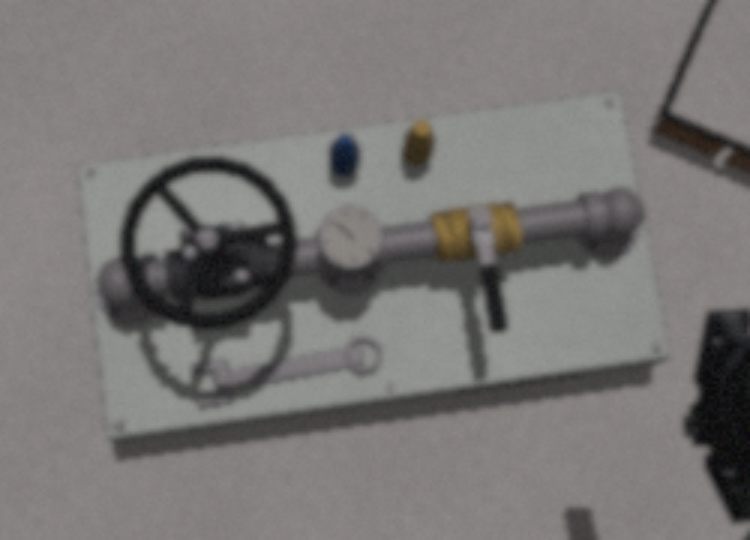

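Both pictures show the lever crosswise to the pipe (top crop 480,230 to 500,325). It measures 7–8°, against the unit's 7°. The wheel is where I left it, the tips and wrench have not moved, and the arm is clear.

```bash
python3 -c "
from cell import *
print(sign_off())"
```

```text
the job is handed in; nothing more can be done
None
```

I opened the gate valve by about half a turn of driven stem (roughly 179° by feel and camera), then pushed the bypass lever round until it rested on its stop, crosswise to the pipe, and handed the job in at about 40 s; no verdict came back.

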